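# Hold the stand-mounted grinder down on its depth stop

## Robot

A 6-joint arm with a two-finger parallel gripper is mounted at the origin on a cart in front of the work surface, level with it; the furniture and walls round the work are solid. World frame = base frame: x ahead of the robot, y to its left, z up, the work surface at z = 0. Lengths are in mm, angles in rad, forces in N, time in s.
With the tool pointing down it reaches from about 350 to 975 mm from the base axis. Payload 4.9 kg.
Tool frame: the origin (TCP) lies at the very end of the fingers, on their centre line; the grasp point (between the pads) lies 19 mm behind it; z points along the fingers, y is the line along which they close (so a half turn about z gives the same grasp; the last joint's range is limited). The gripper opens to 85 mm and grips with 20 to 120 N. Pads are 22 mm wide; open, the fingers measure 114 mm over their backs; the gripper's body (76 mm by 85 mm) begins 54 mm behind the grasp point. The pads swing forward as they close: fully open they stand 13 mm farther back than shut.
Start: joints at [1.062, 0.053, 1.613, -0, 1.476, -0.119], TCP at [237.49, 578.1, 193.704] pointing down, gripper open.
Joint ranges: [-3.01, 3.01], [-1.01, 2.22], [0.06, 2.58], [-1.02, 4.17], [0.09, 2.62], [-3.14, 3.14]. Speed limits (rad/s): [2.57, 2.57, 3.14, 3.14, 3.14, 3.14].

## Interface

Orientations are given as [roll, pitch, yaw] about the fixed x, y, z axes, in that order (R = Rz(yaw) Ry(pitch) Rx(roll)).
In Python, from plant import robot gives the robot as it stands.
- The arm moves only by the tool send_rows, never from a script. Its arguments are lists of equal length, an entry for each row: "linear": the shift along the tool's x, y, z in m, a list of three; "rot": the turn, a rotation vector about the tool's x, y, z in degrees, a list of three; "grip": the finger opening in m, from 0 to 0.0854. In form: {"linear": [[x, y, z], ...], "rot": [[rx, ry, rz], ...], "grip": [grip, ...]}. A call has 1 to 20 rows; each row is the pose to reach, as a shift and turn from the pose commanded when the call began, along the tool's axes at that moment; what a row does not reach only later rows make up. A row lasts 1/12 s, in which the tool goes at most 41.7 mm and 7.16 degrees, less where a joint would pass 70% of its speed; a pose out of reach is approached as far as the arm can. A call with a gripper value outside its range is refused whole. The fingers move at their own pace and stop on an object; the grip force is fixed at half the most. Time passes only in rows, so rows that repeat a pose let the fingers close. It gives the time, the measured TCP pose, the force, the opening and the grip force at its end, in the units of the state.
- robot.get_obs(): the state, without advancing time (a new reading comes with each control period).
- robot.read_camera(name): name is "scene" or "top" or "wrist"; returns the picture (384x512x3 uint8, red, green, blue); there is no depth.
- robot.calibration(name): a dict with "fx", "fy", "cx", "cy" (pixels), "world_from_camera" (4x4, takes a point from camera to world coordinates); the wrist camera has in their place "tool_from_camera" (4x4, takes a point from camera to tool coordinates, whose origin is the TCP and whose axes are the flange's). Camera axes: x right, y up, looking along -z (the intrinsics and any distortion apply to the point x, -y, -z); pixel columns grow to the right and rows downward; lengths in mm; the calibration is good to about 2 mm. A picture is of the moment at which its call begins: read the wrist's pose just before it. calibration takes no time and is no camera call.
- robot.hand_in(): hands the job in; it is judged then, once.
The state is a dict: "clock": time; "joint_positions": joint angles; "qvel": joint speeds; "joint_efforts": joint torques, N m; "eef_pos": TCP position; "ee_rot": TCP orientation; "force": force on the tool from outside, world axes, zero at the start; "wrist_torque": the same for the moment, N m; "grip_width": finger opening in mm; "grasp_force": force on a finger pad.
Only numpy, scipy, OpenCV 4.12 (cv2) and the standard library are available. Lean on these libraries where they do the work, as an engineer would, in place of code of your own. Each camera call takes 0.05 s, during which the arm holds its last target. There are 200 camera calls.

## Task

I am about to measure the groove depth on the angle grinder's cut-off stand: swing the depth stop round by its red knob until it clicks home in its detent, under the stop screw, then push the grinder down by its red body against the return spring until the screw rests on the stop. Finish while still holding it there with a light, steady push of about 15 to 20 newtons (on the stop, but not leaning on it), and leave the wooden offcut, the tape measure and the pencil where they lie.

Things in the scene. Friction and masses are not known exactly. Their poses are not given: they have to be found in the camera images.
- stand: Green cut-off stand, fixed to the bench. Base plate 22 mm thick, from x = -100 to 135 and y = -85 to 175 mm in this frame (origin on the bench, axes along the plate, -x = front, turned up to 0.4 rad). Arm pivot at (100, 0, 118) mm; the depth stop's post at (-3, 155) mm, left of the grinder, whose red tail stands out over the front. Bed and fence between are under 65 mm high.
- grinder_arm (a joint): Tilt of the arm with the grinder about its pivot, rad: 0 = raised (a spring holds it there, pitched up 0.5 rad towards the front), growing as it is pressed down; 0.5 = fully down, level. With the depth stop swung in, the screw meets it at about 0.41 and the joint reads 0.41 to 0.43 when pressed. It springs up when let go.
- grinder_pivot (a point): Point on the arm's pivot axis (the axis is the stand's y), 118 mm above the bench, at stand x = 100 mm. The arm and grinder turn about it.
- press_point (a point): Point on top of the grinder's red convex body (58 mm across) to push on. It moves on an arc of 212 mm radius about the pivot axis, 30 mm to the +y side of the pivot: 219 mm above the bench raised (body sloping up 0.5 rad to the front), 136 mm on the stop (slope 0.09). Push needed: 4 N at first, 11 to 13 N just before the stop, then 4 N per further mm; 2 N reach the stop per extra N.
- angle_grinder: Red and black angle grinder (about 320 mm long) clamped to the arm, disc upright, black side handle pointing up; the thing to push down. Its origin is not a useful point.
- stop_screw: Steel stop screw with a brass head, on the left side of the arm, pointing down; the origin is in its middle, its round black tip (12 mm diameter) ends 48 mm below the origin along its own -z. The tip rests on the stop pad when the arm is held on the stop.
- depth_stop (a joint): Turn of the stop lever about its upright post, rad: 0 = knob towards the stand's front (-x), growing clockwise from above; 1.571 = home: knob to the stand's left (+y), pad under the screw. Starts at 0.2 to 0.7. Free to 0.9, then it must be pushed over a ball detent (3.5 N at the knob, crest at 1.26), after which it snaps home against its end stop; short of the crest it is pushed back.
- stop_knob (a point): Centre of the top of the red knob on the stop lever: upright, 18 mm diameter, 29 mm tall, its top 102 mm above the bench, the lever's flat bar (18 mm wide, 8 mm thick) beneath it at 65 to 73 mm. It moves on a circle of 55 mm radius about the post.
- stop_post (a point): Point on the post's upright axis at the lever's top face, 73 mm above the bench; the hexagon bolt on top of the post reaches 82 mm.
- stop_pad: Brass-coloured pad, 22 mm diameter, 6 mm high, on the lever's other arm, 77 mm from the post, opposite the knob; the origin is the centre of its underside, its top 79 mm above the bench.
- wood_block: Sawn wooden offcut, 55 x 90 x 35 mm, lying left of the stand (origin: centre of its underside); leave it alone.
- tape_measure: Yellow tape measure, 38 x 78 x 67 mm, right of the stand (origin: centre of its underside); leave it alone.
- pencil: Red carpenter's pencil, 173 mm long, 13 x 8 mm, beside the stand's right edge (origin: centre of its underside); leave it alone.

How it is judged (in metres and radians):
On the way, in this order (a step that is already met when the one before it is completed fails the run):
1. the depth stop is swung in and seated in its detent while the grinder is still up (value of joint depth_stop above 1.53 rad and value of joint grinder_arm below 0.15 rad), for 0.2 s.
2. the grinder is down and its stop screw rests on the stop (value of joint depth_stop above 1.53 rad and value of joint grinder_arm above 0.395 rad and contact force between stop_screw and stop_pad above 2 N), for 0.2 s.
At the end, for the whole second after the job is handed in: the depth stop is still home in its detent (above 1.53 rad), the fingers push the grinder down (over 5 N on it) so that it stands still with its stop screw resting on the stop pad, with 2 to 45 N between screw and pad (45 N is about 35 N at the press point: leaning on it) (all of step 2 and value of joint grinder_arm below 0.45 rad and velocity of joint grinder_arm between -0.05 and 0.05 rad/s and contact force between stop_screw and stop_pad below 45 N and contact force between the fingers and angle_grinder above 5 N); the arm keeps its last pose, push and grip.
It fails at once if the offcut is shifted by more than 25 mm (distance of wood_block from where it was at the start of the episode above 0.025 m).
It fails at once if the tape measure is shifted by more than 25 mm (distance of tape_measure from where it was at the start of the episode above 0.025 m).
It fails at once if the pencil is shifted by more than 25 mm (distance of pencil from where it was at the start of the episode above 0.025 m).
It also fails if it takes over 51 s, if anything falls off the work surface, if the arm or the gripper's body presses on something with over 40 N, if the wrist force passes 120 N, or if a joint passes its speed limit or range.

## Working session

There is one attempt and no reset: what is moved stays moved. The work goes in short steps, Python scripts to look and compute and a tool call to move; the robot and the scene stay as the last step left them, time stands still between calls to the robot, and variables do not carry over. Pictures are saved under pics/ and viewed, at most 11 in all, crops included, and the job is handed in when it is done.

Besides the shell and the picture viewer there is one more tool, called after "Emit:" by a JSON object that holds its "method" and its "body". send_rows: Moves the arm, as the interface text tells. Its arguments: {"type":"object","properties":{"linear":{"type":"array"},"rot":{"type":"array"},"grip":{"type":"array"}},"required":["linear","rot","grip"]}

```bash
mkdir -p pics
cat > h.py <<'E'
import numpy as np, cv2
from plant import robot
def save(n,f): 
    im=robot.read_camera(n); cv2.imwrite('pics/'+f,cv2.cvtColor(im,cv2.COLOR_RGB2BGR)); return im
def proj(n,p):
    c=robot.calibration(n); q=np.linalg.inv(np.array(c["world_from_camera"]))@np.append(p,1)
    return c["cx"]+c["fx"]*q[0]/-q[2], c["cy"]+c["fy"]*-q[1]/-q[2]
def ray(n,u,v,z):
    c=robot.calibration(n);T=np.array(c["world_from_camera"])
    d=T[:3,:3]@np.array([(u-c["cx"])/c["fx"],-(v-c["cy"])/c["fy"],-1]);o=T[:3,3]
    return o+d*(z-o[2])/d[2]
E
python3 - <<'E'
from h import *
print(robot.get_obs())
for n in("top","scene"): save(n,n+'1.png'); print({k:(np.round(v,3).tolist()) for k,v in robot.calibration(n).items()})
E
```

```text
{'clock': 0.0, 'joint_positions': array([ 1.06202111e+00,  5.33676517e-02,  1.61428515e+00,  5.88359806e-06,
        1.47600415e+00, -1.19001585e-01]), 'qvel': array([ 2.10725250e-03, -1.42889785e-03, -1.52964537e-03,  1.80171226e-05,
        2.56981393e-04,  1.57546817e-03]), 'joint_efforts': array([ 9.71000045e-04, -3.93697572e+01, -3.70168912e+01, -4.87105251e-05,
        7.22828656e-03,  3.57052636e-05]), 'eef_pos': array([237.14360464, 577.50908724, 192.46169375]), 'ee_rot': array([-3.13954364e+00, -2.50890516e-04,  2.75181820e+00]), 'force': array([-0.26438405,  0.017468  , -0.53568044]), 'wrist_torque': array([-0.00559288,  0.01426177, -0.02923741]), 'grasp_force': 0.0, 'grip_width': 85.55119688174656}
{'fx': 383.581, 'fy': 383.581, 'cx': 252.398, 'cy': 190.263, 'world_from_camera': [[-0.022, 0.996, -0.086, 488.892], [-0.999, -0.025, -0.034, 64.93], [-0.036, 0.085, 0.996, 1079.383], [0.0, 0.0, 0.0, 1.0]]}
{'fx': 492.187, 'fy': 492.187, 'cx': 258.098, 'cy': 192.999, 'world_from_camera': [[0.535, 0.699, -0.475, 80.192], [-0.845, 0.433, -0.314, -257.689], [-0.014, 0.57, 0.822, 1053.477], [0.0, 0.0, 0.0, 1.0]]}
```

View pics/top1.png

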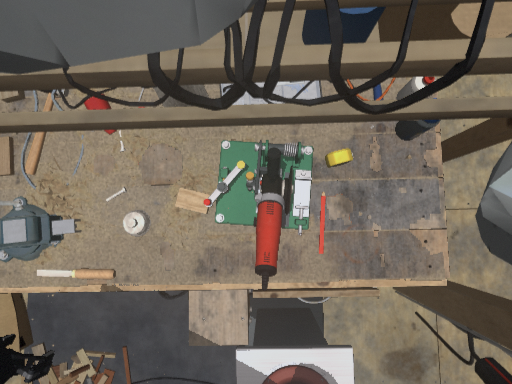

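View pics/scene1.png

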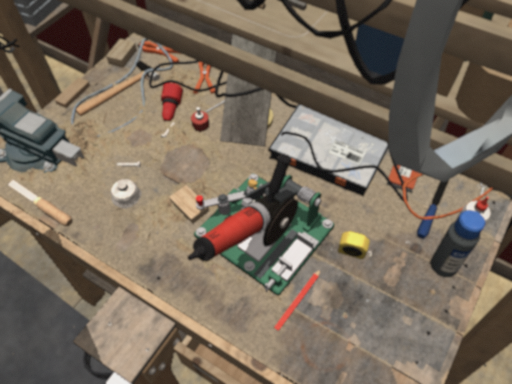

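The top view shows the green plate at about (216–313, 140–228), knob at (208,202), bright pad at (242,165), the offcut at (192,201) and the pencil at (322,222). The scene view shows the knob at (200,200). I'll measure these next.

Run:
```python
from h import *
im=cv2.imread('pics/top1.png'); hsv=cv2.cvtColor(im,cv2.COLOR_BGR2HSV)
def blobs(m,a,n):
    k,l,s,c=cv2.connectedComponentsWithStats(m.astype('uint8'))
    for i in range(1,k):
        if s[i,4]>=a: print(n,s[i],np.round(c[i],1))
H,S,V=[hsv[...,i].astype(int) for i in range(3)]
roi=np.zeros(H.shape,bool); roi[130:285,170:340]=1
blobs(roi&((H<8)|(H>172))&(S>150)&(V>70),12,'red')
blobs(roi&(H>18)&(H<35)&(S>120)&(V>100),8,'yel')
g=roi&(H>60)&(H<90)&(S>90)
pts=np.argwhere(g)[:,::-1].astype(np.float32)
w=np.array([ray("top",u,v,22)[:2] for u,v in pts],np.float32)
r=cv2.minAreaRect(w); print(r,cv2.boxPoints(r))
k,l,s,c=cv2.connectedComponentsWithStats(g.astype('uint8'));print(s[1:][s[1:,4]>20])
crop=im[125:285,170:345]; cv2.imwrite('pics/c1.png',cv2.resize(crop,None,fx=3.7,fy=3.7,interpolation=cv2.INTER_CUBIC))
print(ray("top",208,202,102),ray("top",242,165,79))
s=cv2.imread('pics/scene1.png'); 
hs=cv2.cvtColor(s,cv2.COLOR_BGR2HSV);H,S,V=[hs[...,i].astype(int) for i in range(3)]
roi=np.zeros(H.shape,bool); roi[170:280,180:320]=1
blobs(roi&((H<8)|(H>172))&(S>150)&(V>70),12,'sred')
```

```text
red [319 196   6  58 244] [321.7 224.8]
red [204 199   6   6  31] [206.5 201.4]
red [ 256  202   25   65 1354] [267.7 233.2]
yel [327 150  13  16 163] [333.6 157.7]
yel [237 161   8   7  41] [240.6 164.1]
yel [246 172   8   8  50] [249.5 175.4]
((601.7245483398438, 68.29373931884766), (248.88331604003906, 232.99081420898438), 84.31877899169922) [[473.48242  -44.004364]
 [705.3288   -67.06897 ]
 [729.9667   180.59184 ]
 [498.1203   203.65645 ]]
[[ 218  141   40   81 1389]
 [ 293  154   19   15  130]
 [ 283  159    9   12   55]]
[545.68226426 212.44126635 102.        ] [642.53518364 124.70888852  79.        ]
sred [196 196   7   9  42] [199.1 199.3]
sred [ 204  207   59   47 1356] [234.8 228.8]
sred [310 275   8   5  26] [313.8 277.2]
```

View pics/c1.png

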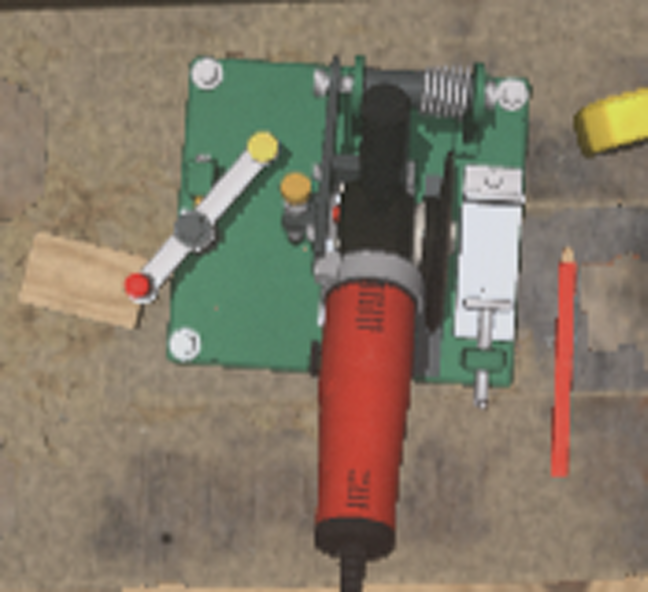

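The crop shows the plate corners at FL (167,362), BL (190,58), BR (532,78) and FR (512,387), the post bolt at (195,230), the knob at (138,286) and the pad at (263,147). I'll fit the stand frame to these.

```bash
cat > fr.py <<'E'
from h import *
px=lambda a,b:(170+(a+.5)/3.7-.5,125+(b+.5)/3.7-.5)
W=[ray("top",*px(*p),z)[:2] for p,z in [((167,362),22),((190,58),22),((532,78),22),((512,387),22),((195,230),82)]]
L=np.array([[-100,175],[135,175],[135,-85],[-100,-85],[-3,155]],float)
W=np.array(W); lc,wc=L.mean(0),W.mean(0);a,b=L-lc,W-wc
th=np.arctan2((a[:,0]*b[:,1]-a[:,1]*b[:,0]).sum(),(a*b).sum())
R=np.array([[np.cos(th),-np.sin(th)],[np.sin(th),np.cos(th)]]);o=wc-R@lc
S=lambda x,y:R@[x,y]+o
E
python3 - <<'E'
from fr import *
print('th',th,'o',o,'resid',np.round((a@R.T-b),1).tolist())
k=ray("top",206.5,201.4,98)[:2];post=S(-3,155);pad=ray("top",240.6,164.1,79)[:2]
for n,p in(('knob',k),('post',post),('pad',pad)): print(n,p,R.T@(p-o))
d=R.T@(k-post);print('angle',np.arctan2(d[1],-d[0]),np.hypot(*d)); d=R.T@(post-pad);print(np.arctan2(d[1],-d[0]),np.hypot(*d))
print('press up',S(100-186.4,30),'down',S(100-211.2,30))
for f in (-.0,): 
  q=np.append(S(100-186.4,30),219);print('px top',proj("top",q),'scene',proj("scene",q),'knob scene',proj("scene",np.append(k,95)))
E
```

```text
th -0.09205053881239493 o [574.78416337  24.28326929] resid [[-2.1, 1.3], [2.4, 0.3], [1.4, -1.0], [-2.0, -2.2], [0.2, 1.7]]
knob [547.55256833 216.90509837] [-44.82221954 189.3031892 ]
post [586.04455712 178.90281376] [ -3. 155.]
pad [645.03092928 128.35931243] [ 60.3826328  110.09254531]
angle 0.6869458709734586 54.09072782626303
0.6164169382297264 77.67906813940735
press up [491.50756956  62.0981992 ] down [466.81256433  64.37783005]
px top (np.float64(267.36515737800426), np.float64(221.77569781225742)) scene (np.float64(238.57557858469096), np.float64(217.84399806537724)) knob scene (np.float64(199.45250862494711), np.float64(198.9483453039469))
```

```bash
cat >> fr.py <<'E'
from scipy.spatial.transform import Rotation as Ro
def shifts(P,ref=None):
    ob=robot.get_obs();Rt=Ro.from_euler('xyz',ob["ee_rot"]);p=np.array(ob["eef_pos"]) if ref is None else np.array(ref)
    print('at',ob["clock"],np.round(ob["eef_pos"],1),np.round(ob["ee_rot"],3),np.round(ob["force"],1))
    for q in P: print(np.round(q,1),'->',np.round(Rt.inv().apply(np.array(q)-p)/1000,4).tolist())
D=np.array([.89,.45]);D/=np.hypot(*D)
F=lambda q,z,back=0: np.append(S(-3-55*np.cos(q)-(20+back)*D[0],155+55*np.sin(q)-(20+back)*D[1]),z)
E
python3 - <<'E'
from fr import *
A=F(.65,190,25);B=F(.65,82,12);print('yaw target',np.arctan2(D[1],D[0])+th+np.pi)
shifts([A,F(.65,82,25)],[237.49,578.1,193.7])
E
```

```text
yaw target 3.51767399865302
at 0.1 [237.2 577.5 192.6] [-3.14  -0.     2.752] [-0.7  0.1 -0.2]
[503.6 199.5 190. ] -> [-0.39, -0.249, 0.0041]
[503.6 199.5  82. ] -> [-0.3901, -0.2488, 0.1121]
```

Emit:
{"method": "send_rows", "body": {"linear": [[-0.03,-0.02,0],[-0.06,-0.038,0],[-0.09,-0.057,0],[-0.12,-0.077,0],[-0.15,-0.096,0],[-0.18,-0.115,0],[-0.21,-0.134,0],[-0.24,-0.153,0],[-0.27,-0.172,0],[-0.3,-0.191,0],[-0.33,-0.21,0],[-0.36,-0.23,0],[-0.39,-0.249,0.004],[-0.39,-0.249,0.004],[-0.39,-0.249,0.004],[-0.39,-0.249,0.004]], "rot": [[0,0,-4],[0,0,-8],[0,0,-12],[0,0,-16],[0,0,-20],[0,0,-24],[0,0,-28],[0,0,-32],[0,0,-36],[0,0,-40],[0,0,-43.8],[0,0,-43.8],[0,0,-43.8],[0,0,-43.8],[0,0,-43.8],[0,0,-43.8]], "grip": [0,0,0,0,0,0,0,0,0,0,0,0,0,0,0,0]}}

```text
clock: 1.43
eef_pos: [503.1, 199.8, 189.2]
ee_rot: [3.141, -0.001, -2.767]
force: [-0.2, -0.4, 0.1]
grip_width: 0.1
grasp_force: 0.0
```

Run:
```python
from fr import *
shifts([F(.65,82,22),F(.65,82,10)]+[F(q,82) for q in (.65,.8,.95,1.1,1.25,1.4,1.5,1.55)]+[F(1.5,82,25)])
print(robot.get_obs()["grip_width"])
save("scene","s2.png")
```

```text
at 1.4333 [503.1 199.8 189.2] [ 3.141e+00 -1.000e-03 -2.767e+00] [-0.2 -0.4  0.1]
[506.4 200.6  82. ] -> [-0.0035, -0.0004, 0.1072]
[517.6 205.1  82. ] -> [-0.0155, -0.0004, 0.1072]
[526.9 208.7  82. ] -> [-0.0255, -0.0004, 0.1072]
[532.9 214.4  82. ] -> [-0.0332, 0.0026, 0.1072]
[539.7 219.   82. ] -> [-0.0412, 0.0045, 0.1071]
[547.1 222.7  82. ] -> [-0.0494, 0.0052, 0.1071]
[555.  225.1  82. ] -> [-0.0577, 0.0046, 0.1071]
[563.1 226.4  82. ] -> [-0.0657, 0.0028, 0.1071]
[568.6 226.5  82. ] -> [-0.0709, 0.0009, 0.1071]
[571.4 226.4  82. ] -> [-0.0734, -0.0002, 0.1071]
[545.4 217.4  82. ] -> [-0.0459, 0.0009, 0.1071]
0.10714942184242535
```

View pics/s2.png

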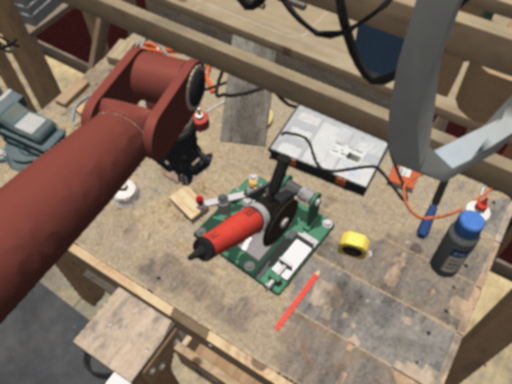

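The scene view shows the arm over the left side with the gripper at about (190,165). I'll check that against the projected TCP before descending.

Run:
```python
from fr import *
o=robot.get_obs();print(o["eef_pos"],o["grip_width"],proj("scene",o["eef_pos"]))
im=save("scene","s3.png");im2=save("top","t3.png")
u,v=map(int,proj("scene",o["eef_pos"]));c=im[90:250,110:290,::-1]
t=im2[125:285,150:330,::-1]
cv2.imwrite('pics/c3.png',cv2.resize(np.hstack([c,t]),None,fx=2.2,fy=2.2))
```

```text
[502.97877099 200.2717074  189.41105078] -0.05499013924299413 (np.float64(188.51048272698856), np.float64(192.33051387769214))
```

View pics/c3.png

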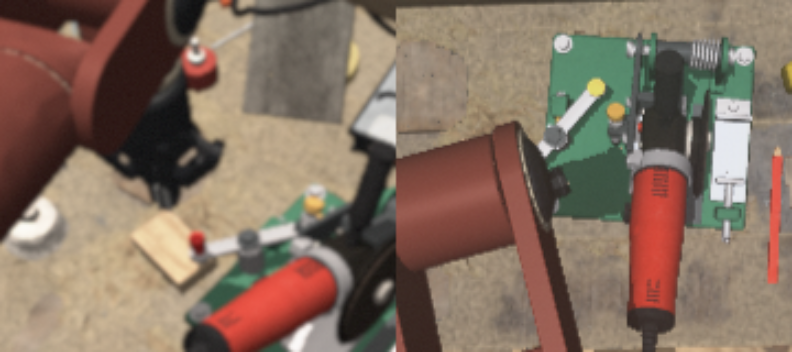

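The left crop shows the closed fingers ending at about crop (165,205), scene (185,183). The TCP projects to (188,192), so I'll go lower, still 22 mm clear of the knob, and check the tip.

Emit:
{"method": "send_rows", "body": {"linear": [[-0.0035,0,0.02],[-0.0035,0,0.05],[-0.0035,0,0.08],[-0.0035,0,0.1],[-0.0035,0,0.107],[-0.0035,0,0.107],[-0.0035,0,0.107]], "rot": [[0,0,0],[0,0,0],[0,0,0],[0,0,0],[0,0,0],[0,0,0],[0,0,0]], "grip": [0,0,0,0,0,0,0]}}

```text
clock: 2.17
eef_pos: [507.1, 201.6, 83.6]
ee_rot: [-3.141, 0.001, -2.766]
force: [0.5, 0.2, 0.6]
grip_width: -0.1
grasp_force: 0.0
```

Run:
```python
from fr import *
o=robot.get_obs();print(o["eef_pos"],proj("scene",o["eef_pos"]))
im=save("scene","s4.png")
cv2.imwrite('pics/c4.png',cv2.resize(im[140:240,140:270,::-1],None,fx=6,fy=6,interpolation=cv2.INTER_CUBIC))
shifts([F(.65,82,22),F(.65,82,10)]+[F(q,82) for q in (.65,.8,.95,1.1,1.25,1.4,1.5,1.55)])
```

```text
[507.08551129 201.58766286  83.5820505 ] (np.float64(195.02557700866504), np.float64(216.83495239910212))
at 2.2167 [507.9 201.6  84.6] [-3.141e+00  3.000e-03 -2.766e+00] [-0.5  0.1  0.1]
[506.4 200.6  82. ] -> [0.0018, -0.0004, 0.0026]
[517.6 205.1  82. ] -> [-0.0102, -0.0004, 0.0026]
[526.9 208.7  82. ] -> [-0.0202, -0.0004, 0.0027]
[532.9 214.4  82. ] -> [-0.0279, 0.0027, 0.0027]
[539.7 219.   82. ] -> [-0.0359, 0.0045, 0.0027]
[547.1 222.7  82. ] -> [-0.0441, 0.0052, 0.0027]
[555.  225.1  82. ] -> [-0.0524, 0.0046, 0.0027]
[563.1 226.4  82. ] -> [-0.0604, 0.0028, 0.0028]
[568.6 226.5  82. ] -> [-0.0656, 0.0009, 0.0028]
[571.4 226.4  82. ] -> [-0.0681, -0.0002, 0.0028]
```

View pics/c4.png

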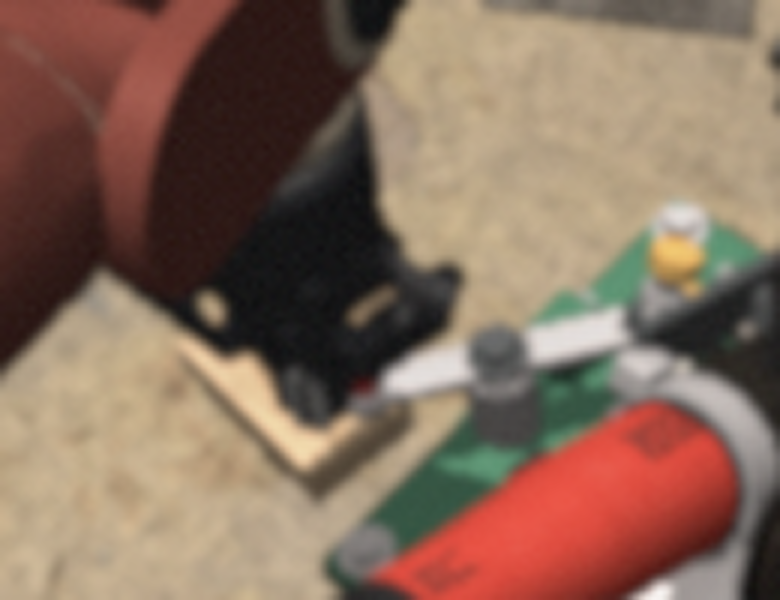

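The fingertips at crop (310,415) sit just in front of the knob at (363,388), level with the lever bar. I'll push along the arc now.

Emit:
{"method": "send_rows", "body": {"linear": [[-0.012,0,0],[-0.018,0,0],[-0.022,0,0],[-0.026,0.0015,0],[-0.03,0.003,0],[-0.034,0.004,0],[-0.038,0.005,0],[-0.042,0.0055,0],[-0.046,0.0055,0],[-0.05,0.005,0],[-0.054,0.005,0],[-0.058,0.004,0],[-0.062,0.003,0],[-0.065,0.002,0],[-0.067,0.001,0],[-0.067,0.001,0],[-0.067,0.001,0]], "rot": [[0,0,0],[0,0,0],[0,0,0],[0,0,0],[0,0,0],[0,0,0],[0,0,0],[0,0,0],[0,0,0],[0,0,0],[0,0,0],[0,0,0],[0,0,0],[0,0,0],[0,0,0],[0,0,0],[0,0,0]], "grip": [0,0,0,0,0,0,0,0,0,0,0,0,0,0,0,0,0]}}

```text
clock: 3.63
eef_pos: [568.9, 226.2, 82.6]
ee_rot: [3.142, -0.0, -2.767]
force: [0.2, 0.9, -0.1]
grip_width: -0.2
grasp_force: 0.0
```

Run:
```python
from fr import *
im=save("scene","s5.png");t=save("top","t5.png")
cv2.imwrite('pics/c5.png',cv2.resize(np.hstack([im[130:240,140:270,::-1],t[125:235,190:320,::-1]]),None,fx=3,fy=3,interpolation=cv2.INTER_CUBIC))
shifts([F(1.55,82)])
```

```text
at 3.7333 [568.7 226.2  82.6] [ 3.142 -0.    -2.767] [ 0.6 -0.4  0.1]
[571.4 226.4  82. ] -> [-0.0025, -0.0008, 0.0006]
```

View pics/c5.png

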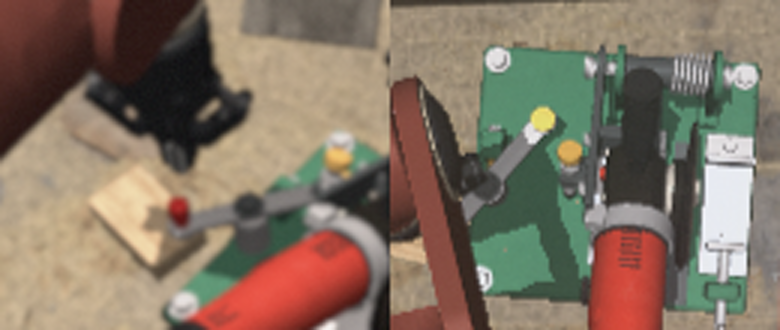

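The fingers passed the knob without moving it: knob still at scene (199,199), fingertip at (199,186). I'll work out the real tip height.

Run:
```python
from fr import *
for z in (60,82,95,102,110,120): print(z,proj("scene",[568.7,226.2,z]))
k=F(.65,95);print('knob',proj("scene",[547.5,217,102]))
print({a:np.round(v,3).tolist() for a,v in robot.calibration("wrist").items()})
w=save("wrist","w6.png")
```

```text
60 (np.float64(203.10177697533805), np.float64(199.2089117337608))
82 (np.float64(202.13711887380978), np.float64(194.08787128602404))
95 (np.float64(201.55310326414792), np.float64(190.98753184508632))
102 (np.float64(201.23420118320178), np.float64(189.2945895966304))
110 (np.float64(200.8658673025023), np.float64(187.3392308033487))
120 (np.float64(200.3995347120593), np.float64(184.86363032482348))
knob (np.float64(199.07356518635254), np.float64(197.27418435169938))
{'fx': 341.704, 'fy': 341.704, 'cx': 259.315, 'cy': 186.808, 'tool_from_camera': [[-0.001, 0.958, 0.288, 73.514], [1.0, 0.001, -0.0, -0.965], [-0.001, 0.288, -0.958, -179.64], [0.0, 0.0, 0.0, 1.0]]}
```

View pics/w6.png

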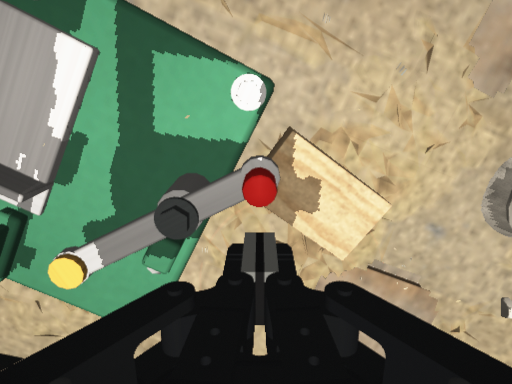

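The wrist view shows the knob top at (260,187), behind the closed fingertips at (260,235). The fingers swept over the knob, so the real tip is about 25–28 mm short of the stated TCP. I'll go back over the knob and repeat 26 mm lower.

Emit:
{"method": "send_rows", "body": {"linear": [[0,-0.001,-0.02],[0.03,-0.001,-0.02],[0.06,-0.001,-0.02],[0.069,-0.001,0],[0.069,-0.001,0.026],[0.069,-0.001,0.026],[0.069,-0.001,0.026],[0.069,-0.001,0.026]], "rot": [[0,0,0],[0,0,0],[0,0,0],[0,0,0],[0,0,0],[0,0,0],[0,0,0],[0,0,0]], "grip": [0,0,0,0,0,0,0,0]}}

```text
clock: 4.45
eef_pos: [505.8, 200.3, 57.8]
ee_rot: [-3.141, 0.001, -2.767]
force: [0.8, 0.3, 0.3]
grip_width: -0.1
grasp_force: 0.0
```

Run:
```python
from fr import *
shifts([F(.65,56,22),F(.65,56,10)]+[F(q,56) for q in (.65,.8,1.1,1.4,1.5,1.55)])
w=robot.read_camera("wrist")
# red above fingertips: knob visible?
h=cv2.cvtColor(w,cv2.COLOR_RGB2HSV);m=((h[...,0]<8)|(h[...,0]>172))&(h[...,1]>150)&(h[...,2]>70)
k,l,s,c=cv2.connectedComponentsWithStats(m.astype('uint8'));print(s[s[:,4]>100],c[s[:,4]>100])
```

```text
at 4.45 [505.8 200.3  57.8] [-3.141e+00  1.000e-03 -2.767e+00] [0.8 0.3 0.3]
[506.4 200.6  56. ] -> [-0.0007, 0.0, 0.0018]
[517.6 205.1  56. ] -> [-0.0127, 0.0001, 0.0018]
[526.9 208.7  56. ] -> [-0.0227, 0.0001, 0.0018]
[532.9 214.4  56. ] -> [-0.0304, 0.0031, 0.0018]
[547.1 222.7  56. ] -> [-0.0466, 0.0057, 0.0018]
[563.1 226.4  56. ] -> [-0.0629, 0.0033, 0.0019]
[568.6 226.5  56. ] -> [-0.068, 0.0014, 0.0019]
[571.4 226.4  56. ] -> [-0.0705, 0.0003, 0.0019]
[[     0      0    512    384 196264]
 [   252    325     15     29    344]] [[255.49327437 191.24046183]
 [259.3372093  339.5755814 ]]
```

Emit:
{"method": "send_rows", "body": {"linear": [[-0.012,0,0],[-0.018,0,0],[-0.022,0,0],[-0.026,0.0015,0],[-0.03,0.003,0],[-0.034,0.004,0],[-0.038,0.005,0],[-0.042,0.0055,0],[-0.046,0.0055,0],[-0.046,0.0055,0]], "rot": [[0,0,0],[0,0,0],[0,0,0],[0,0,0],[0,0,0],[0,0,0],[0,0,0],[0,0,0],[0,0,0],[0,0,0]], "grip": [0,0,0,0,0,0,0,0,0,0]}}

```text
clock: 5.33
eef_pos: [544.5, 222.6, 56.1]
ee_rot: [3.14, -0.004, -2.767]
force: [-4.7, 0.9, 1.0]
grip_width: 0.2
grasp_force: 2.2
```

```bash
cat >> fr.py <<'E'
def padang():
    im=robot.read_camera("top");h=cv2.cvtColor(im,cv2.COLOR_RGB2HSV)
    m=(h[...,0]>18)&(h[...,0]<35)&(h[...,1]>120)&(h[...,2]>100);m[:130]=0;m[225:]=0;m[:,:220]=0;m[:,300:]=0
    k,l,s,c=cv2.connectedComponentsWithStats(m.astype('uint8'))
    for i in range(1,k):
        if s[i,4]>8:
            d=R.T@(S(-3,155)-ray("top",*c[i],79)[:2]);print('yel',c[i],'ang',np.arctan2(d[1],-d[0]),'r',np.hypot(*d))
E
python3 - <<'E'
from fr import *
padang(); o=robot.get_obs(); print(o["force"],o["eef_pos"])
E
```

```text
yel [248.39473684 173.73684211] ang 1.043170637614291 r 77.8502331545086
[-4.64238384  0.45332677  1.62594727] [544.52721892 222.46374274  56.06965243]
```

The lever is at about 1.04 and moving, so I'll push on over the detent.

Emit:
{"method": "send_rows", "body": {"linear": [[-0.004,-0.0005,0],[-0.008,-0.001,0],[-0.012,-0.0015,0],[-0.016,-0.0025,0],[-0.019,-0.0035,0],[-0.022,-0.0045,0],[-0.024,-0.005,0],[-0.024,-0.005,0],[-0.024,-0.005,0]], "rot": [[0,0,0],[0,0,0],[0,0,0],[0,0,0],[0,0,0],[0,0,0],[0,0,0],[0,0,0],[0,0,0]], "grip": [0,0,0,0,0,0,0,0,0]}}

```text
clock: 6.13
eef_pos: [570.6, 226.1, 57.0]
ee_rot: [-3.141, 0.001, -2.767]
force: [0.1, 0.7, -0.5]
grip_width: -0.3
grasp_force: 0.0
```

Run:
```python
from fr import *
padang(); o=robot.get_obs(); print(o["force"],o["eef_pos"])
w=save("wrist","w7.png");t=save("top","t7.png")
cv2.imwrite('pics/c7.png',np.hstack([cv2.resize(w,(400,300))[...,::-1],cv2.resize(t[125:235,180:327,::-1],(400,300))]))
```

```text
yel [249.43137255 175.47058824] ang 1.1112439401880247 r 78.45038026622
[-0.63242285 -0.42757436 -0.05184372] [570.33374476 226.1088051   56.91395001]
```

View pics/c7.png

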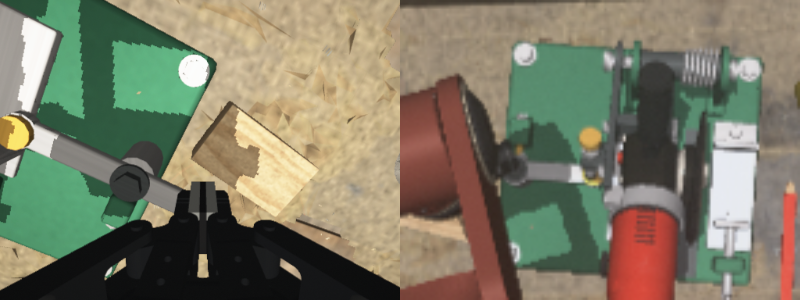

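The lever now lies along the stand's y with the pad under the screw, at right crop (590,178). Contact force is zero, so it snapped away from the fingers. I'll nudge forward to confirm it's on the end stop.

Emit:
{"method": "send_rows", "body": {"linear": [[-0.002,-0.001,0],[-0.004,-0.002,0],[-0.006,-0.003,0],[-0.006,-0.003,0],[-0.006,-0.003,0]], "rot": [[0,0,0],[0,0,0],[0,0,0],[0,0,0],[0,0,0]], "grip": [0,0,0,0,0]}}

```text
clock: 6.7
eef_pos: [576.8, 225.6, 56.7]
ee_rot: [-3.142, 0.0, -2.767]
force: [-0.7, 0.2, 0.0]
grip_width: 0.3
grasp_force: 0.0
```

Emit:
{"method": "send_rows", "body": {"linear": [[-0.001,-0.0005,0],[-0.002,-0.001,0],[-0.003,-0.0015,0],[-0.004,-0.002,0],[-0.004,-0.002,0]], "rot": [[0,0,0],[0,0,0],[0,0,0],[0,0,0],[0,0,0]], "grip": [0,0,0,0,0]}}

```text
clock: 7.12
eef_pos: [577.7, 225.4, 56.2]
ee_rot: [3.139, -0.008, -2.766]
force: [-11.4, 0.1, 6.4]
grip_width: 0.0
grasp_force: 5.4
```

Run:
```python
from fr import *
o=robot.get_obs();print(o["force"],o["joint_positions"])
P=[np.append(S(-46,210),57),np.append(S(-46,210),260),np.append(S(-86.4,30),260),np.append(S(-86.4,30),215)]
shifts(P)
```

```text
[-11.38652399   0.10129478   6.36379498] [ 2.51272858e-01  1.66632471e-01  1.72872178e+00  1.62367855e-03
  1.25479082e+00 -1.69527069e+00]
at 7.1167 [577.7 225.4  56.2] [ 3.139 -0.008 -2.766] [-11.4   0.1   6.4]
[548.3 237.6  57. ] -> [0.0228, 0.0221, -0.0005]
[548.3 237.6 260. ] -> [0.0245, 0.0227, -0.2035]
[491.5  62.1 260. ] -> [0.1417, -0.1198, -0.2029]
[491.5  62.1 215. ] -> [0.1413, -0.12, -0.1579]
```

Firm contact at 11 N against the end stop, so the depth stop is home. Next I'll back off, rise and go above the press point.

Emit:
{"method": "send_rows", "body": {"linear": [[0.012,0.01,0],[0.025,0.022,0],[0.025,0.022,-0.035],[0.025,0.022,-0.07],[0.025,0.022,-0.105],[0.025,0.022,-0.14],[0.025,0.022,-0.175],[0.025,0.022,-0.203],[0.049,-0.007,-0.203],[0.073,-0.036,-0.203],[0.097,-0.065,-0.203],[0.121,-0.094,-0.203],[0.144,-0.12,-0.203],[0.144,-0.12,-0.203],[0.144,-0.12,-0.203],[0.144,-0.12,-0.203]], "rot": [[0,0,0],[0,0,0],[0,0,0],[0,0,0],[0,0,0],[0,0,0],[0,0,0],[0,0,0],[0,0,5],[0,0,10],[0,0,15],[0,0,20],[0,0,25],[0,0,26.8],[0,0,26.8],[0,0,26.8]], "grip": [0,0,0,0,0,0,0,0,0,0,0,0,0,0,0,0]}}

```text
clock: 8.45
eef_pos: [491.2, 60.7, 260.0]
ee_rot: [3.141, 0.001, 3.049]
force: [0.1, 0.6, -0.6]
grip_width: -0.1
grasp_force: 0.0
```

Run:
```python
from fr import *
w=save("wrist","w8.png"); s=save("scene","s8.png")
cv2.imwrite('pics/c8.png',np.hstack([cv2.resize(w,(400,300))[...,::-1],cv2.resize(s[90:270,110:350,::-1],(400,300))]))
D0=26
A=lambda t:np.append(S(100-212*np.cos(.4966-t),30),118+212*np.sin(.4966-t)-D0)
shifts([A(0)+[0,0,10]]+[A(t) for t in (0,.1,.2,.3,.35,.39,.41,.43)])
```

```text
at 8.55 [491.3  61.4 259.7] [3.141 0.    3.05 ] [-0.8 -0.4  0.1]
[491.5  62.1 203. ] -> [-0.0002, 0.0007, 0.0567]
[491.5  62.1 193. ] -> [-0.0002, 0.0007, 0.0667]
[482.4  62.9 173.9] -> [0.009, 0.0007, 0.0858]
[475.2  63.6 154. ] -> [0.0162, 0.0007, 0.1058]
[470.1  64.1 133.4] -> [0.0213, 0.0007, 0.1263]
[468.3  64.2 123. ] -> [0.0232, 0.0007, 0.1368]
[467.2  64.3 114.6] -> [0.0242, 0.0007, 0.1452]
[466.8  64.4 110.3] -> [0.0246, 0.0007, 0.1494]
[466.5  64.4 106.1] -> [0.025, 0.0007, 0.1536]
```

View pics/c8.png

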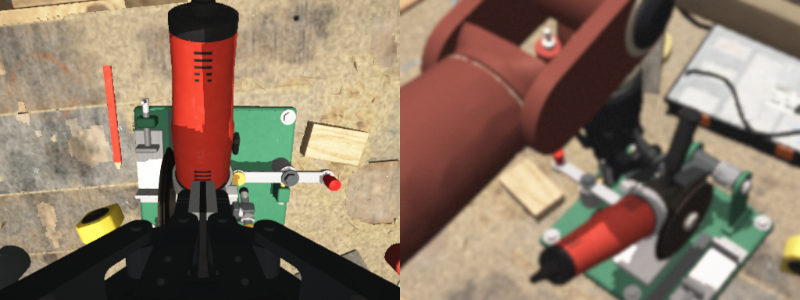

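The wrist view (left) shows the fingers centred over the red body and the knob at far right with the lever square to it, so the stop is home. The scene view shows the side handle clear of the gripper. Next I'll descend to touch.

Emit:
{"method": "send_rows", "body": {"linear": [[0,0.001,0.03],[0,0.001,0.055],[0,0.001,0.061],[0,0.001,0.065],[0,0.001,0.069],[0.001,0.001,0.071],[0.001,0.001,0.071]], "rot": [[0,0,0],[0,0,0],[0,0,0],[0,0,0],[0,0,0],[0,0,0],[0,0,0]], "grip": [0,0,0,0,0,0,0]}}

```text
clock: 9.13
eef_pos: [490.6, 62.1, 189.7]
ee_rot: [3.142, 0.001, 3.049]
force: [0.5, -0.3, 0.5]
grip_width: -0.2
grasp_force: 0.0
```

Not touching yet; going down in small steps.

Emit:
{"method": "send_rows", "body": {"linear": [[0,0,0.003],[0,0,0.006],[0,0,0.009],[0,0,0.009]], "rot": [[0,0,0],[0,0,0],[0,0,0],[0,0,0]], "grip": [0,0,0,0]}}

```text
clock: 9.47
eef_pos: [490.8, 61.9, 180.8]
ee_rot: [3.141, 0.002, 3.048]
force: [0.7, 0.5, 4.5]
grip_width: -0.0
grasp_force: 2.1
```

Contact at 4.5 N. Next I'll follow the arc down to about 0.35 rad.

Emit:
{"method": "send_rows", "body": {"linear": [[0.0025,0,0.005],[0.005,0,0.01],[0.0075,0,0.015],[0.0095,0,0.02],[0.0115,0,0.025],[0.0135,0,0.03],[0.0155,0,0.035],[0.0172,0,0.041],[0.0188,0,0.047],[0.0203,0,0.053],[0.0216,0,0.059],[0.0228,0,0.065],[0.0234,0,0.069],[0.0234,0,0.069]], "rot": [[0,0,0],[0,0,0],[0,0,0],[0,0,0],[0,0,0],[0,0,0],[0,0,0],[0,0,0],[0,0,0],[0,0,0],[0,0,0],[0,0,0],[0,0,0],[0,0,0]], "grip": [0,0,0,0,0,0,0,0,0,0,0,0,0,0]}}

```text
clock: 10.63
eef_pos: [469.2, 64.0, 113.0]
ee_rot: [3.141, 0.006, 3.048]
force: [2.1, -0.4, 8.7]
grip_width: -0.3
grasp_force: 4.7
```

Emit:
{"method": "send_rows", "body": {"linear": [[0.0005,0,0.003],[0.0008,0,0.006],[0.001,0,0.008],[0.001,0,0.008],[0.001,0,0.008]], "rot": [[0,0,0],[0,0,0],[0,0,0],[0,0,0],[0,0,0]], "grip": [0,0,0,0,0]}}

```text
clock: 11.05
eef_pos: [468.2, 64.1, 105.8]
ee_rot: [3.141, 0.006, 3.048]
force: [-0.1, 0.6, 9.7]
grip_width: -0.2
grasp_force: 5.1
```

Emit:
{"method": "send_rows", "body": {"linear": [[0,0,0.001],[0,0,0.002],[0,0,0.003],[0,0,0.003],[0,0,0.003]], "rot": [[0,0,0],[0,0,0],[0,0,0],[0,0,0],[0,0,0]], "grip": [0,0,0,0,0]}}

```text
clock: 11.47
eef_pos: [467.9, 64.2, 102.7]
ee_rot: [3.141, 0.005, 3.048]
force: [-1.0, -1.2, 11.4]
grip_width: -0.3
grasp_force: 5.2
```

Emit:
{"method": "send_rows", "body": {"linear": [[0,0,0.001],[0,0,0.002],[0,0,0.002],[0,0,0.002]], "rot": [[0,0,0],[0,0,0],[0,0,0],[0,0,0]], "grip": [0,0,0,0]}}

```text
clock: 11.8
eef_pos: [467.7, 64.2, 100.6]
ee_rot: [3.141, 0.004, 3.048]
force: [-1.6, 0.4, 10.6]
grip_width: -0.2
grasp_force: 5.3
```

Emit:
{"method": "send_rows", "body": {"linear": [[0,0,0.001],[0,0,0.002],[0,0,0.002],[0,0,0.002]], "rot": [[0,0,0],[0,0,0],[0,0,0],[0,0,0]], "grip": [0,0,0,0]}}

```text
clock: 12.13
eef_pos: [467.5, 64.2, 98.6]
ee_rot: [3.141, 0.004, 3.048]
force: [-2.1, 0.2, 11.5]
grip_width: -0.1
grasp_force: 5.4
```

Emit:
{"method": "send_rows", "body": {"linear": [[0,0,0.001],[0,0,0.002],[0,0,0.002],[0,0,0.002]], "rot": [[0,0,0],[0,0,0],[0,0,0],[0,0,0]], "grip": [0,0,0,0]}}

```text
clock: 12.47
eef_pos: [467.5, 64.2, 97.3]
ee_rot: [3.141, 0.003, 3.049]
force: [-5.0, 0.2, 14.9]
grip_width: -0.1
grasp_force: 7.2
```

Force is climbing, so the screw is on the stop. One more small step.

Emit:
{"method": "send_rows", "body": {"linear": [[0,0,0.0005],[0,0,0.0008],[0,0,0.0008],[0,0,0.0008],[0,0,0.0008],[0,0,0.0008]], "rot": [[0,0,0],[0,0,0],[0,0,0],[0,0,0],[0,0,0],[0,0,0]], "grip": [0,0,0,0,0,0]}}

```text
clock: 12.97
eef_pos: [467.5, 64.2, 96.9]
ee_rot: [3.141, 0.003, 3.049]
force: [-6.7, -0.9, 16.7]
grip_width: 0.0
grasp_force: 8.1
```

Run:
```python
from fr import *
for i in range(4):
    save("scene","s9.png");o=robot.get_obs();print(o["clock"],np.round(o["force"],1),np.round(o["eef_pos"],1))
s=cv2.imread('pics/s9.png');cv2.imwrite('pics/c9.png',cv2.resize(s[130:290,160:360],None,fx=3.5,fy=3.5,interpolation=cv2.INTER_CUBIC))
```

```text
13.0167 [-6.2  0.2 18. ] [467.5  64.2  96.9]
13.0667 [-5.2  0.6 16.1] [467.5  64.2  96.9]
13.1167 [-5.9  0.2 16.2] [467.4  64.2  96.9]
13.1667 [-5.5  0.8 16.9] [467.4  64.2  96.9]
```

View pics/c9.png

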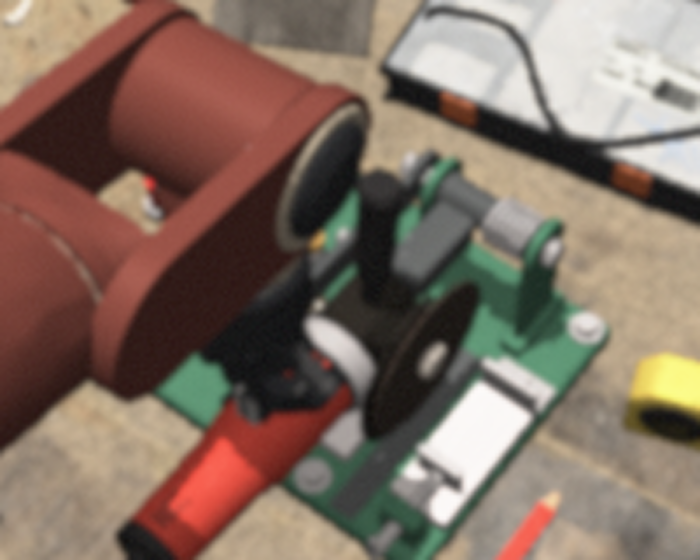

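The grinder is level under the fingers at crop (290,385). It travelled about 84 mm from first touch, and force rises about 4 N/mm. It holds steady at about 17 N, so I'm handing in.

```bash
python3 -c "
from plant import robot
print(robot.hand_in())"
```

```text
the job is handed in; nothing more can be done
None
```

I swung the depth stop in until it pressed on its end stop, then handed in while holding the grinder down with a steady push of about 17 N, the screw resting on the stop by travel and force; the offcut, tape and pencil were not touched, and the hand-in returned no verdict.

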